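# Put the sharpening stone away through the sprung flap

## Task

Put the dark sharpening stone away in its dust box: take it from the wooden rack, push it end first down through the sprung flap in the top of the box so that the stone itself holds the flap open, then let go so that it slides inside and the flap closes behind it. Do not just drop it onto the flap, and leave the cork sanding block standing in the rack.

Things in the scene. Friction and masses are not known exactly. Their poses are not given: they have to be found in the camera images.
- stone_centre (a point): Centre of the sharpening stone, a loose black bar 85x30x18 mm, 0.13-0.21 kg. It stands on end in either pocket of a fixed wooden rack 65 mm high; foot 35 mm, top 120 mm above the bench, upper 55 mm free. Own axes: y up along the 85, x along the 30 (towards the other pocket, 70 mm away), z along the 18 (nothing stands beside it that way). Pockets 50x34 mm, 30 deep.
- cork_centre (a point): Centre of the cork sanding block: light brown, 75x45x23 mm, standing on end in the other pocket of the rack, its top 110 mm above the bench. To be left there. Own axes as the stone's.
- mouth (a point): Mid-mouth of the grey metal dust box (96x110 mm, fixed, window in front), level with its flat top, 155 mm above the bench; inner floor at 8 mm. Mouth 58 mm along own x, 80 along own y, filled by a flap hinged at x=+29 mm, whose free edge at x=-29 mm swings down inside. Pushed 40-50 mm below the top near mid-mouth and let go, the upright stone slides in by its own weight.
- flap (a joint): Angle of the sprung aluminium flap in rad: 0 shut, growing as it is pushed down, at most 1.45. A weak spring (about 0.006 Nm net at first, 0.02 Nm wide open: under 1 N at the stone) shuts it whenever nothing holds it open.
Things that resemble listed ones, but are neither listed nor needed, are in the scene too. Of the things shaped like the part that bears mouth, the grey one is meant.

How it is judged:
By the outcome, as a careful person would: the job done as asked, in the order asked, and still so for the second after the job is handed in, with the robot touching nothing.
It also fails if it takes over 50 s, if anything falls off the work surface, if the arm or the gripper's body presses on something with over 40 N, if the wrist force passes 120 N, or if a joint passes its speed limit or range.

## Robot

A 6-joint arm with a two-finger parallel gripper is mounted at the origin on the work surface; the furniture and walls round the work are solid. World frame = base frame: x ahead of the robot, y to its left, z up, the work surface at z = 0. Lengths are in m, angles in rad, forces in N, time in s.
With the tool pointing down it reaches from about 0.35 to 0.975 m from the base axis. Payload 4.9 kg.
Tool frame: the origin (TCP) lies at the very end of the fingers, on their centre line; the grasp point (between the pads) lies 19 mm behind it; z points along the fingers, y is the line along which they close (so a half turn about z gives the same grasp; the last joint's range is limited). The gripper opens to 85 mm and grips with 20 to 120 N. Pads are 22 mm wide; open, the fingers measure 114 mm over their backs; the gripper's body (76 mm by 85 mm) begins 54 mm behind the grasp point. The pads swing forward as they close: fully open they stand 13 mm farther back than shut.
Start: joints at [-1.318, 0.053, 1.613, -0, 1.476, -0.119], TCP at [0.227, -0.582, 0.196] pointing down, gripper open.
Joint ranges: [-3.01, 3.01], [-1.01, 2.22], [0.06, 2.58], [-1.02, 4.17], [0.09, 2.62], [-3.14, 3.14]. Speed limits (rad/s): [2.57, 2.57, 3.14, 3.14, 3.14, 3.14].

## Interface

Orientations are given as a rotation vector (axis times angle).
In Python, from station import ctrl, imaging gives the robot as it stands.
- The arm moves only by the tool play_rows, never from a script. Its argument "series" is a list of rows, each a list of 3 entries, a list of its own where there are three numbers: the opening, from 0 (shut) to 1 (fully open), then the shift along the tool's x, y, z each as a share of 0.05 m, from -1 to 1, then the turn, a rotation vector about the tool's x, y, z each as a share of 8 degrees, from -1 to 1. In form: [[grip, [dx, dy, dz], [ax, ay, az]], ...]. A call has 1 to 8 rows; each row shifts and turns the commanded pose from where the row before left it, along the tool's axes as they then stand; what a row does not reach is not made up. A row lasts 1/8 s, in which the tool goes at most 62.5 mm and 10.7 degrees, less where a joint would pass 70% of its speed; a pose out of reach is approached as far as the arm can. A call with a number of a shift or a turn outside -1 to 1 is refused whole. A call with a gripper value outside its range is refused whole. The fingers move at their own pace and stop on an object; "force" is the grip in N (left out, the last holds). Time passes only in rows, so rows that do not move let the fingers close. It gives the time, the measured TCP pose, the force, the opening and the grip force at its end, in the units of the state.
- ctrl.get_obs(): the state, without advancing time (a new reading comes with each control period).
- imaging.get_image(name): name is "scene" or "top" or "wrist"; returns a dict with "color" (420x560x3 uint8, blue, green, red), "fx", "fy", "cx", "cy" (pixels), "D" ([k1, k2, p1, p2, k3] as OpenCV has them; the pictures are not rectified), "extrinsics" (4x4, takes a point from world to camera coordinates); the wrist camera has in their place "hand_eye" (4x4, takes a point from camera to tool coordinates, whose origin is the TCP and whose axes are the flange's). Camera axes: x right, y down, z forward; pixel columns grow to the right and rows downward; lengths in m; the calibration is good to about 2 mm. A picture is of the moment at which its call begins: read the wrist's pose just before it. There is no depth.
- ctrl.finish_job(): hands the job in; it is judged then, once.
The state is a dict: "t": time; "q": joint angles; "dq": joint speeds; "effort": joint torques, N m; "tool_pos": TCP position; "tool_rot": TCP orientation; "contact_force": force on the tool from outside, world axes, zero at the start; "wrist_torque": the same for the moment, N m; "opening": finger opening in m; "grip_force": force on a finger pad.
Only numpy, scipy, OpenCV 4.12 (cv2) and the standard library are available. Lean on these libraries where they do the work, as an engineer would, in place of code of your own. Each camera call takes 0.05 s, during which the arm holds its last target. There are 200 camera calls.

## Working session

There is one attempt and no reset: what is moved stays moved. The work goes in short steps, Python scripts to look and compute and a tool call to move; the robot and the scene stay as the last step left them, time stands still between calls to the robot, and variables do not carry over. Pictures are saved under pics/ and viewed, at most 11 in all, crops included, and the job is handed in when it is done.

Besides the shell and the picture viewer there is one more tool, called as name([rows], argument=value, ...), one row to a line, values as JSON. play_rows: Moves the arm, as the interface text tells. Shift numbers are shares of 0.05 m and turn numbers shares of 8 degrees, none past 1 either way. Its arguments: {"type":"object","properties":{"series":{"type":"array"},"force":{"type":"number"}},"required":["series"]}

```bash
mkdir -p pics; ls; python3 - <<'E'
from station import ctrl, imaging
import cv2,pickle
o=ctrl.get_obs();print({k:o[k] for k in('t','tool_pos','tool_rot','opening')})
d={n:imaging.get_image(n) for n in('scene','top')}
pickle.dump(d,open('im.pkl','wb'))
for n in d: cv2.imwrite(f'pics/{n}0.png',d[n]['color'])
E
```

```text
pics
{'t': 0.0, 'tool_pos': array([ 0.2268853 , -0.58160264,  0.19457718]), 'tool_rot': array([-3.08543623e+00, -5.80249130e-01,  1.39243644e-04]), 'opening': 0.08540868823324509}
```

View pics/scene0.png

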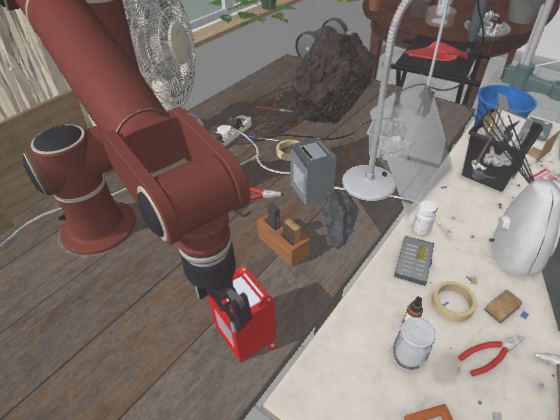

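View pics/top0.png

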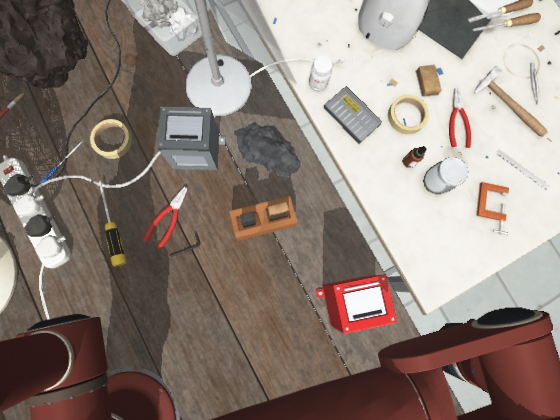

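The top view shows the grey box at (187,130) with a red lookalike at (362,302). In the rack, the dark stone is at about (249,218) and the cork at (278,211). The rock lump at (267,150) and the black items on the far bench are distractors. I'll check the choice in close crops.

```bash
python3 - <<'E'
import cv2,pickle,numpy as np
d=pickle.load(open('im.pkl','rb'))
a=d['top']['color']
r=cv2.resize(a[190:245,220:305],None,fx=9,fy=9,interpolation=cv2.INTER_CUBIC)
b=cv2.resize(a[98:178,150:230],None,fx=7,fy=7,interpolation=cv2.INTER_CUBIC)
cv2.imwrite('pics/c1.png',r);cv2.imwrite('pics/c2.png',b);print(r.shape,b.shape)
s=cv2.resize(d['scene']['color'][130:270,245:345],None,fx=4.2,fy=4.2,interpolation=cv2.INTER_CUBIC)
cv2.imwrite('pics/c3.png',s)
E
```

```text
(495, 765, 3) (560, 560, 3)
```

View pics/c1.png

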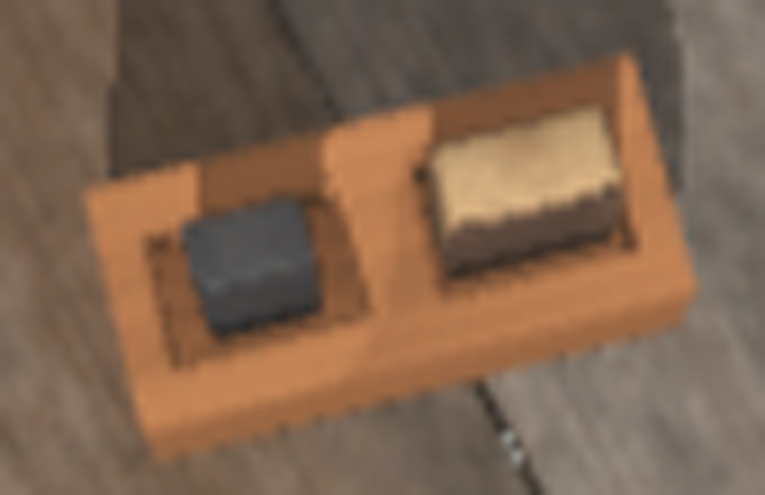

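View pics/c2.png

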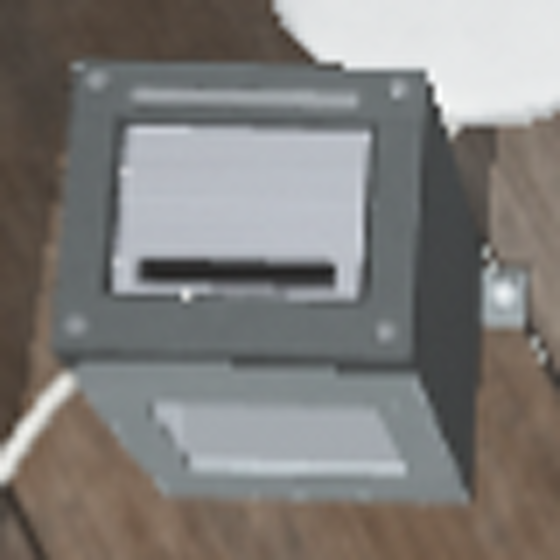

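View pics/c3.png

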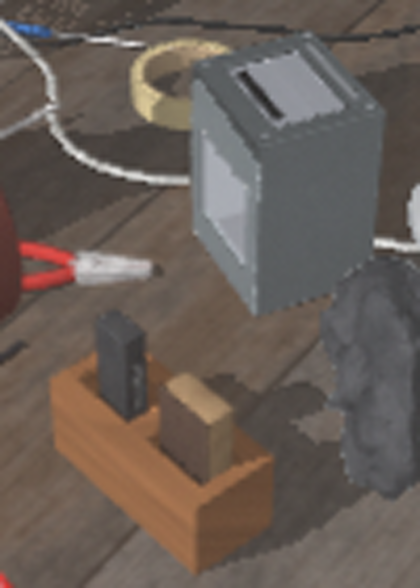

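The crops confirm the choice. In the c1 crop the black bar's top is at crop (185,222), (300,198), (318,262), (203,290), with the cork beside it. In c2 the grey box's mouth corners are crop (120,127), (372,127), (362,300), (112,293). The bar at the far side is the likely hinge, and the dark stripe near the window the likely free edge. Next I'll compute positions and check them against the known sizes.

```bash
cat > h.py <<'E'
import cv2,pickle,numpy as np
def ray(im,px):
    K=np.array([[im['fx'],0,im['cx']],[0,im['fy'],im['cy']],[0,0,1]])
    n=cv2.undistortPoints(np.array(px,float).reshape(-1,1,2),K,np.array(im['D']))[:,0]
    E=np.array(im['extrinsics']);R,t=E[:3,:3],E[:3,3]
    return -R.T@t, np.c_[n,np.ones(len(n))]@R
def atz(im,px,z):
    c,d=ray(im,px); return c+d*((z-c[2])/d[:,2])[:,None]
E
python3 - <<'E'
from h import *
from scipy.spatial.transform import Rotation as Ro
d=pickle.load(open('im.pkl','rb'))
def crop(p,f,ox,oy): return (np.array(p,float)+.5)/f-.5+[ox,oy]
def rep(n,P):
    print(n,P.mean(0).round(4),'sides',np.linalg.norm(np.roll(P,-1,0)-P,axis=1).round(4),
     'yaws',[round(float(np.degrees(np.arctan2(*(v[1::-1])))),1) for v in (np.roll(P,-1,0)-P)])
T=d['top'];S=d['scene']
print('cam',ray(T,[[0,0]])[0],ray(S,[[0,0]])[0])
rep('stone',atz(T,crop([(185,222),(300,198),(318,265),(203,290)],9,220,190),.12))
rep('cork',atz(T,crop([(430,150),(600,108),(620,185),(448,230)],9,220,190),.11))
rep('rack',atz(T,crop([(88,190),(628,55),(692,290),(152,430)],9,220,190),.065))
rep('mouth',atz(T,crop([(114,124),(374,127),(364,300),(107,293)],7,150,98),.155))
rep('box',atz(T,crop([(75,64),(432,70),(412,360),(57,360)],7,150,98),.155))
rep('box scene',atz(S,crop([(192,72),(312,32),(384,112),(262,150)],4.2,245,130),.155))
rep('stone scene',atz(S,crop([(96,320),(118,310),(144,340),(122,352)],4.2,245,130),.12))
print(Ro.from_rotvec([-3.0854,-.58025,0]).as_matrix().round(3))
E
```

```text
cam [ 0.3159594  -0.29736668  0.94794997] [ 0.18337008 -0.97783132  0.84307007]
stone [ 0.4564 -0.2576  0.12  ] sides [0.028  0.0168 0.028  0.017 ] yaws [-76.2, -163.1, 104.2, 17.0]
cork [ 0.4787 -0.3227  0.11  ] sides [0.0428 0.0197 0.0433 0.0202] yaws [-74.0, -164.5, 106.7, 14.2]
rack [ 0.4677 -0.2905  0.065 ] sides [0.1429 0.0633 0.1414 0.0639] yaws [-73.8, -163.9, 106.4, 17.4]
mouth [ 0.6402 -0.1146  0.155 ] sides [0.0805 0.0567 0.0785 0.0553] yaws [-88.8, -179.4, 90.2, 2.6]
box [ 0.6399 -0.1159  0.155 ] sides [0.111  0.095  0.1077 0.0969] yaws [-89.1, 179.8, 91.9, 1.8]
box scene [ 0.6391 -0.1173  0.155 ] sides [0.0998 0.1073 0.094  0.1014] yaws [5.6, -90.1, -177.7, 93.0]
stone scene [ 0.4544 -0.2585  0.12  ] sides [0.0162 0.0321 0.0169 0.0334] yaws [10.0, -82.5, -165.6, 96.5]
[[ 0.932  0.363 -0.   ]
 [ 0.363 -0.932  0.002]
 [ 0.    -0.002 -1.   ]]
```

The sides match the known sizes, and the two cameras agree to about 2 mm. The stone's top is at (0.456, -0.258) with its 18 mm axis at yaw 16°. The mouth is at (0.640, -0.116) with its x axis at yaw about 0–1°. Moving above the stone.

play_rows([
  [1,[0.83,-0.55,0],[0,0,0]],
  [1,[0.83,-0.55,0],[0,0,0]],
  [1,[0.83,-0.55,0],[0,0,0]],
  [1,[0.83,-0.55,0],[0,0,0]],
  [1,[0.83,-0.55,0],[0,0,0]],
  [1,[0.83,-0.55,0],[0,0,0]],
  [1,[0.83,-0.55,0],[0,0,0]],
  [1,[0.83,-0.55,0],[0,0,0]],
], force=40)

```text
t: 1.1
tool_pos: [0.4569, -0.2551, 0.1953]
tool_rot: [-3.087, -0.58, 0.001]
contact_force: [0.4, -0.6, 0.2]
opening: 0.0852
grip_force: 0.0
```

play_rows([
  [1,[0,0,0],[0,0,-1]],
  [1,[0,0,0],[0,0,-1]],
  [1,[0,0,0],[0,0,-1]],
  [1,[0,0,0],[0,0,-1]],
  [1,[0,0,0],[0,0,-1]],
  [1,[0,0,0],[0,0,-1]],
  [1,[0,0,0],[0,0,-1]],
  [1,[0,0,0],[0,0,-1]],
])

```text
t: 2.1
tool_pos: [0.4561, -0.2565, 0.1952]
tool_rot: [-2.305, -2.133, 0.0]
contact_force: [0.1, -0.3, -1.0]
opening: 0.0854
grip_force: 0.0
```

play_rows([
  [1,[0,0,0],[0,0,-1]],
  [1,[0,0,0],[0,0,-1]],
  [1,[0,0,0],[0,0,-0.6]],
  [1,[0,0,0],[0,0,0]],
])

```text
t: 2.6
tool_pos: [0.4562, -0.2565, 0.1953]
tool_rot: [-1.889, -2.509, 0.0]
contact_force: [0.8, -0.3, 0.1]
opening: 0.0854
grip_force: 0.0
```

```bash
cat > go.py <<'E'
import sys,numpy as np
from station import ctrl
from scipy.spatial.transform import Rotation as Ro
o=ctrl.get_obs();R=Ro.from_rotvec(o['tool_rot']).as_matrix()
t=np.array([float(v) for v in sys.argv[1:4]]);yaw=float(sys.argv[4])
y=np.degrees(np.arctan2(R[1,1],R[0,1]))
print('t',o['t'],'pos',o['tool_pos'].round(4),'yaw y',round(y,2),'open',o['opening'],'grip',o['grip_force'],'F',np.round(o['contact_force'],1))
print('tool z',R[:,2].round(4),'shift units',(R.T@(t-o['tool_pos'])/.05).round(3),'az units',round(-((yaw-y+180)%360-180)/8,3))
E
python3 go.py .456 -.258 .195 16
python3 - <<'E'
from station import imaging
import cv2
cv2.imwrite('pics/w1.png',imaging.get_image('wrist')['color'])
E
```

```text
t 2.6 pos [ 0.4562 -0.2565  0.1953] yaw y 16.05 open 0.08544996927832907 grip 0.0 F [ 0.8 -0.3  0.1]
tool z [-8.e-04  6.e-04 -1.e+00] shift units [-0.028 -0.012  0.005] az units 0.006
```

View pics/w1.png

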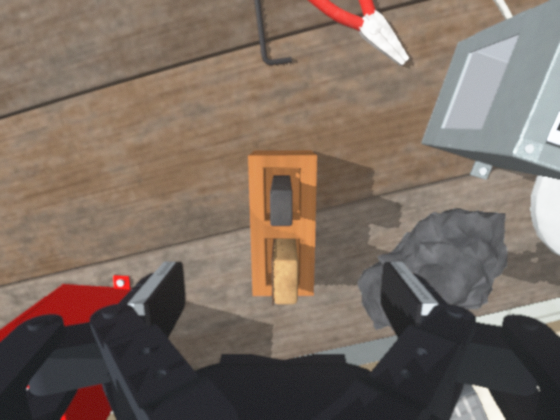

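The wrist view shows the stone's top face spanning about (272,193)–(292,225), roughly centred between the fingers. The cork is below it, near (285,270). A quick numeric check, then descend.

```bash
python3 - <<'E'
from h import *
from station import ctrl,imaging
from scipy.spatial.transform import Rotation as Ro
o=ctrl.get_obs();im=imaging.get_image('wrist')
M=np.eye(4);M[:3,:3]=Ro.from_rotvec(o['tool_rot']).as_matrix();M[:3,3]=o['tool_pos']
im['extrinsics']=np.linalg.inv(M@np.array(im['hand_eye']))
g=im['color'][165:235,255:315];cv2.imwrite('pics/w2.png',cv2.resize(g,None,fx=8,fy=8,interpolation=cv2.INTER_CUBIC))
P=atz(im,[(272,193.5),(292,193.5),(292,225),(271,225)],.12);print(P.round(4),P.mean(0))
E
python3 go.py .456 -.258 .083 16
```

```text
[[ 0.4455 -0.2458  0.12  ]
 [ 0.4606 -0.2414  0.12  ]
 [ 0.468  -0.2662  0.12  ]
 [ 0.4517 -0.2709  0.12  ]] [ 0.45644605 -0.25607583  0.12      ]
t 2.7 pos [ 0.4563 -0.2566  0.1954] yaw y 16.03 open 0.08564525750685913 grip 0.0 F [-0.5 -0.5  0.4]
tool z [-5.e-04  4.e-04 -1.e+00] shift units [-0.027 -0.012  2.249] az units 0.003
```

View pics/w2.png

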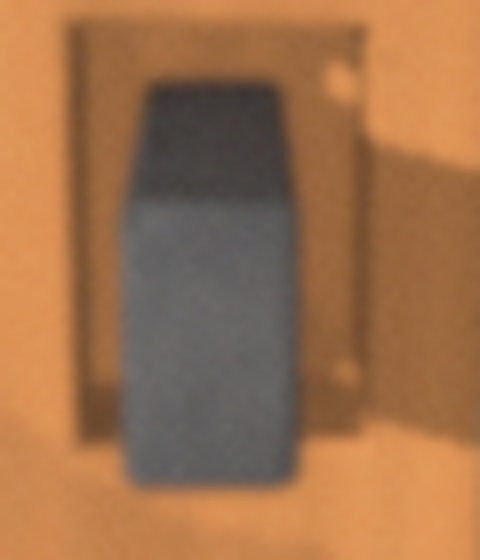

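play_rows([
  [1,[0,0,0.6],[0,0,0]],
  [1,[0,0,0.6],[0,0,0]],
  [1,[0,0,0.6],[0,0,0]],
  [1,[0,0,0.3],[0,0,0]],
  [1,[0,0,0.15],[0,0,0]],
  [1,[0,0,0],[0,0,0]],
])

```text
t: 3.45
tool_pos: [0.4567, -0.2568, 0.0836]
tool_rot: [1.889, 2.51, 0.0]
contact_force: [0.2, 1.2, 1.6]
opening: 0.0854
grip_force: 0.0
```

play_rows([
  [0,[0,0,0],[0,0,0]],
  [0,[0,0,0],[0,0,0]],
  [0,[0,0,0],[0,0,0]],
  [0,[0,0,0],[0,0,0]],
  [0,[0,0,0],[0,0,0]],
  [0,[0,0,0],[0,0,0]],
  [0,[0,0,0],[0,0,0]],
  [0,[0,0,0],[0,0,0]],
], force=40)

```text
t: 4.45
tool_pos: [0.4567, -0.2569, 0.0838]
tool_rot: [1.888, 2.51, -0.0]
contact_force: [0.1, 0.6, 3.8]
opening: 0.0148
grip_force: 39.7
```

play_rows([
  [0,[0,0,-0.2],[0,0,0]],
  [0,[0,0,-0.4],[0,0,0]],
  [0,[0,0,-0.5],[0,0,0]],
  [0,[0,0,-0.5],[0,0,0]],
  [0,[0,0,-0.5],[0,0,0]],
  [0,[0,0,-0.5],[0,0,0]],
  [0,[0,0,-0.5],[0,0,0]],
  [0,[0,0,0],[0,0,0]],
])

```text
t: 5.45
tool_pos: [0.4576, -0.2576, 0.2419]
tool_rot: [1.885, 2.506, -0.0]
contact_force: [0.4, -0.1, -1.5]
opening: 0.0143
grip_force: 39.2
```

```bash
python3 go.py .640 -.116 .238 0.5
python3 - <<'E'
from station import imaging
import cv2,numpy as np
a=imaging.get_image('wrist')['color'];b=imaging.get_image('scene')['color']
a=cv2.resize(a,(400,300));b=cv2.resize(b[80:290,200:400],(400,420))
a=cv2.copyMakeBorder(a,0,120,0,0,0)
cv2.imwrite('pics/w3.png',np.hstack([a,b]))
E
```

```text
t 5.45 pos [ 0.4576 -0.2576  0.2419] yaw y 16.1 open 0.01434309451852743 grip 39.15672166272998 F [ 0.4 -0.1 -1.5]
tool z [ 0.0047 -0.0037 -1.    ] shift units [1.709 4.29  0.084] az units 1.95
```

View pics/w3.png

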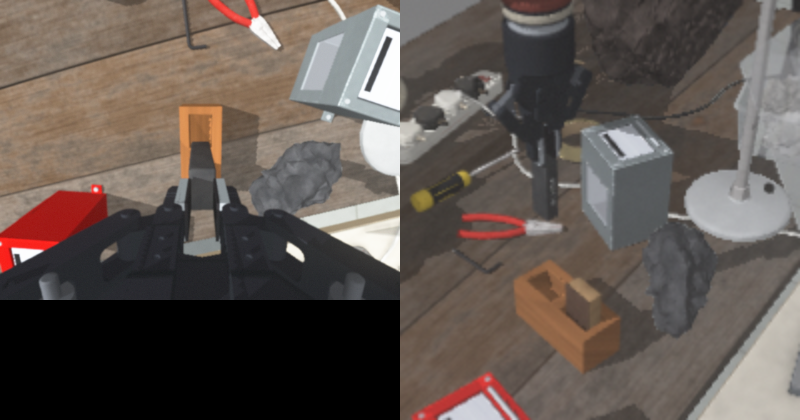

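The stone hangs upright in the fingers and the cork is still in its pocket. The lamp stands close to the box, so I'll check its clearance before moving over.

```bash
python3 - <<'E'
from h import *
from scipy.optimize import least_squares
d=pickle.load(open('im.pkl','rb'));T=d['top'];S=d['scene']
print('lamp foot',atz(T,[(219,84)],.02),atz(S,[(370,181)],.02))
# intersect the scene pole ray with the vertical plane of pole seen in top (pixels 211,50 & 203,0)
c,r=ray(T,[(214,60),(203,2)]);n=np.cross(*r)
cs,rs=ray(S,[(373,165),(380,100),(388,45),(395,15),(412,-0)])
print((cs+rs*(((c-cs)@n)/(rs@n))[:,None]).round(3))
E
```

```text
lamp foot [[ 0.8185506 -0.1651236  0.02     ]] [[ 0.82011474 -0.16959501  0.02      ]]
[[ 0.826 -0.163  0.077]
 [ 0.807 -0.172  0.308]
 [ 0.803 -0.175  0.459]
 [ 0.81  -0.175  0.528]
 [ 0.862 -0.163  0.552]]
```

The lamp pole is about 0.17 m beyond the mouth, so there's room.

play_rows([
  [0,[0,0,0],[0,0,0.65]],
  [0,[0,0,0],[0,0,0.65]],
  [0,[0,0,0],[0,0,0.65]],
  [0,[0.56,0.73,0],[0,0,0]],
  [0,[0.56,0.73,0],[0,0,0]],
  [0,[0.56,0.73,0],[0,0,0]],
  [0,[0.56,0.73,0],[0,0,0]],
  [0,[0.56,0.73,0],[0,0,0]],
])

```text
t: 6.55
tool_pos: [0.6378, -0.1138, 0.2359]
tool_rot: [-2.21, -2.229, 0.003]
contact_force: [0.6, -0.5, -1.2]
opening: 0.0144
grip_force: 39.9
```

play_rows([
  [0,[0,0,0],[0,0,0]],
  [0,[0,0,0],[0,0,0]],
])

```text
t: 6.8
tool_pos: [0.6368, -0.115, 0.2364]
tool_rot: [-2.21, -2.23, 0.003]
contact_force: [0.0, -0.2, -1.5]
opening: 0.0146
grip_force: 39.9
```

```bash
python3 go.py .639 -.116 .159 0.5
python3 - <<'E'
from station import imaging
import cv2,numpy as np
a=imaging.get_image('wrist')['color'];b=imaging.get_image('scene')['color']
a=cv2.resize(a,(400,300));b=cv2.resize(b[60:210,250:370],(400,500))
a=cv2.copyMakeBorder(a,0,200,0,0,0)
cv2.imwrite('pics/w4.png',np.hstack([a,b]))
E
```

```text
t 6.8 pos [ 0.6368 -0.115   0.2364] yaw y 0.52 open 0.014641175682087886 grip 39.8789781332016 F [ 0.  -0.2 -1.5]
tool z [-3.2e-03  5.0e-04 -1.0e+00] shift units [-0.021  0.049  1.548] az units 0.002
```

View pics/w4.png

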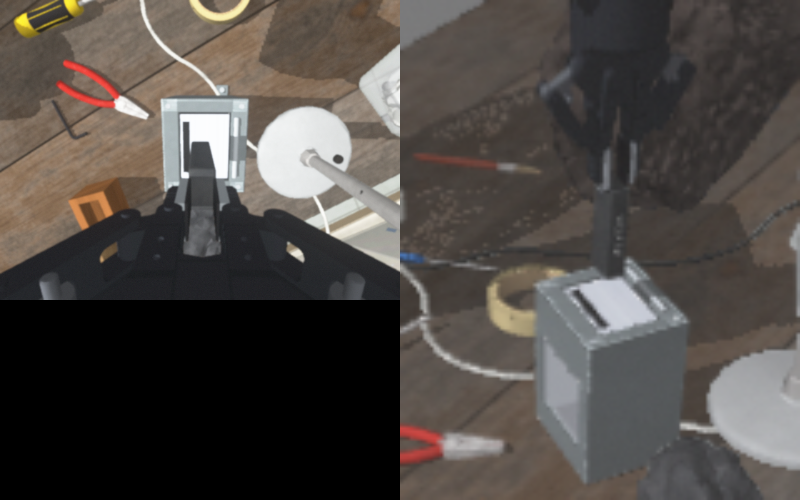

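The stone is centred over the flap. The hinge bar is on the +x side and the dark stripe marks the free edge on the robot's side. Pushing down about 78 mm, so the foot ends about 47 mm below the top.

play_rows([
  [0,[-0.02,0.03,0.3],[0,0,0]],
  [0,[0,0,0.25],[0,0,0]],
  [0,[0,0,0.2],[0,0,0]],
  [0,[0,0,0.2],[0,0,0]],
  [0,[0,0,0.2],[0,0,0]],
  [0,[0,0,0.2],[0,0,0]],
  [0,[0,0,0.2],[0,0,0]],
  [0,[0,0,0],[0,0,0]],
])

```text
t: 7.9
tool_pos: [0.6383, -0.1158, 0.1592]
tool_rot: [-2.21, -2.23, 0.002]
contact_force: [0.4, 0.5, -2.4]
opening: 0.0142
grip_force: 39.4
```

```bash
python3 go.py .639 -.116 .158 0.5
python3 - <<'E'
from station import imaging
import cv2,numpy as np
a=imaging.get_image('wrist')['color'];b=imaging.get_image('scene')['color']
a=cv2.resize(a[100:300,200:360],(400,500));b=cv2.resize(b[60:210,250:370],(400,500))
cv2.imwrite('pics/w5.png',np.hstack([a,b]))
E
```

```text
t 7.9 pos [ 0.6383 -0.1158  0.1592] yaw y 0.51 open 0.014152402684852078 grip 39.43626402877271 F [ 0.4  0.5 -2.4]
tool z [-2.7e-03  7.0e-04 -1.0e+00] shift units [-0.004  0.013  0.024] az units 0.001
```

View pics/w5.png

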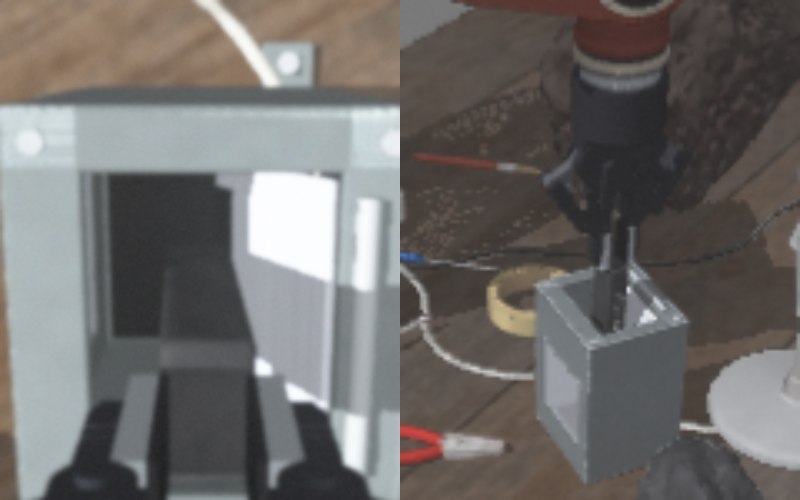

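The stone has gone through and holds the flap open on the +x side, upright and inside the mouth. Letting go.

play_rows([
  [1,[0,0,0],[0,0,0]],
  [1,[0,0,0],[0,0,0]],
  [1,[0,0,0],[0,0,0]],
  [1,[0,0,0],[0,0,0]],
  [1,[0,0,0],[0,0,0]],
  [1,[0,0,0],[0,0,0]],
  [1,[0,0,0],[0,0,0]],
  [1,[0,0,0],[0,0,0]],
])

```text
t: 9.0
tool_pos: [0.6392, -0.1161, 0.1608]
tool_rot: [-2.212, -2.231, 0.0]
contact_force: [0.1, 0.5, -0.3]
opening: 0.0854
grip_force: 0.0
```

play_rows([
  [1,[0,0,-0.5],[0,0,0]],
  [1,[0,0,-0.8],[0,0,0]],
  [1,[0,0,-0.8],[0,0,0]],
  [1,[0,0,-0.5],[0,0,0]],
  [1,[0,0,0],[0,0,0]],
  [1,[0,0,0],[0,0,0]],
])

```text
t: 9.75
tool_pos: [0.6387, -0.1159, 0.2891]
tool_rot: [-2.21, -2.23, 0.002]
contact_force: [-0.4, 0.5, 0.4]
opening: 0.0855
grip_force: 0.0
```

```bash
python3 go.py .639 -.116 .158 0.5
python3 - <<'E'
from station import imaging
import cv2,numpy as np
a=imaging.get_image('wrist')['color'];b=imaging.get_image('scene')['color']
a=cv2.resize(a[100:310,180:380],(400,420));b=cv2.resize(b[100:275,230:370],(400,500))
a=cv2.copyMakeBorder(a,0,80,0,0,0)
cv2.imwrite('pics/w6.png',np.hstack([a,b]))
E
```

```text
t 9.75 pos [ 0.6387 -0.1159  0.2891] yaw y 0.5 open 0.0855428003996486 grip 0.0 F [-0.4  0.5  0.4]
tool z [-2.1e-03  6.0e-04 -1.0e+00] shift units [-0.003  0.012  2.621] az units 0.0
```

View pics/w6.png

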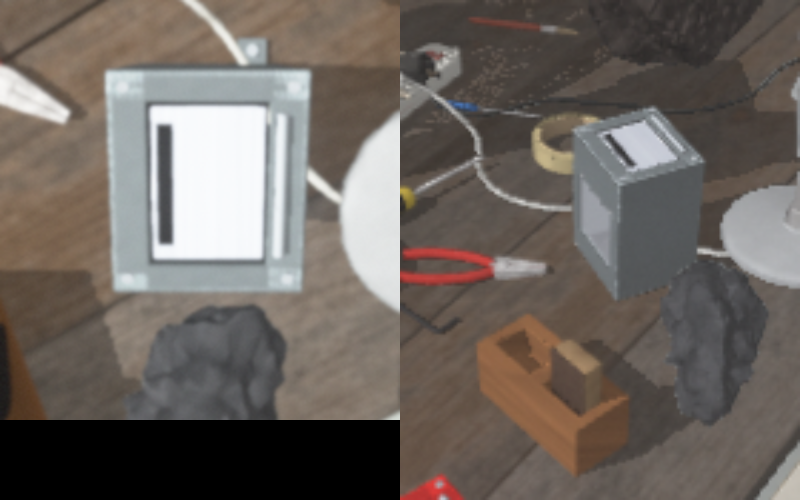

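The flap is shut with the stone inside. The cork still stands in the rack and the gripper is clear, so I'm handing in.

```bash
python3 -c "
from station import ctrl
print(ctrl.finish_job())"
```

```text
the job is handed in; nothing more can be done
None
```

The dark stone went end first through the grey box's flap and slid in when released; the last images show the flap shut and the cork still in the rack, and I handed the job in at about 10 s of robot time.

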